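Lock the window-shelf bracket with its hex key and hang the key in the crock

TASK

Lock the foot of the little shelf bracket: the T-handled hex key standing in the socket beside the wooden shelf has to be turned a quarter turn clockwise, seen from above. Then draw that key straight out and hang it upright in the open white crock, shank down inside and handle lying across the rim on both sides. Leave the other key in the plain foot as it is.

Things in the scene. Friction and masses are not known exactly. Their poses are not given: they have to be found in the camera images.
- key: T hex key, 160 g, upright in the foot with post and wooden shelf (top 150 mm up; 85 mm from key axis, robot's side). Origin: lower end of shank, 8 mm above counter at start; z up. Steel shank 16 mm across flats, z 0-70 mm, 23 mm deep in socket, 10 deg play. Black handle 120 mm along x, 20 mm along y, z 70-102 mm. Grip its 20 mm width at mid length, z about 90 mm: tips stay above its underside.
- lock (a joint): Turning insert with the hex socket, recessed in the shelf bracket's fixed 35 mm high foot, on the key's axis at the start. Rad; 0 at the start (loose), grows clockwise seen from above, stop at 1.65. Friction about 0.12 N m; stays where left. It lags the key by about 10 degrees of play: a quarter turn of the key brings it to about 1.4.
- crock: Open white ceramic crock, no handle or lid, loose, 650 g, 95 mm high, rim 90 mm outside, 82 mm inside, floor 6 mm thick. Origin: centre of underside, on the counter; z up. With the key's handle across the rim (any direction) the key's origin is 25 mm above the crock's; keep the two axes within 12 mm. If fingertips are below the rim, open the gripper only to about 40 mm.
- other_key: a second T-handled hex key of the same shape and size, with the same origin and axes, standing in a plain foot without post or shelf. It is to be left alone.
Mind the look-alikes: they are no part of the job. Leave any green or purple look-alike of the crock alone.

How it is judged (in metres and radians):
On the way:
1. the lock of the shelf bracket has been turned clockwise by the key to at least 1.1 rad (value of joint lock above 1.1 rad), for 0.2 s.
At the end, for the whole second after the job is handed in: The bracket's lock still stands at 1.1 rad or more; the key hangs at rest in the crock, handle on the rim (its origin 18 to 33 mm above the crock's and within 30 mm of its axis), within 0.2 rad of upright, and the crock stands upright on the counter (within 0.1 rad) (value of joint lock above 1.1 rad and horizontal distance between key and crock below 0.03 m and z of key in the frame of crock between 0.018 and 0.033 m and angle between key's own z axis and vertical below 0.2 rad and angle between crock's own z axis and vertical below 0.1 rad and height (world z) of crock below 0.01 m and linear speed of key below 0.03 m/s); the robot touches nothing.
It fails at once if the other key is moved by more than 20 mm (distance of other_key from where it was at the start of the episode above 0.02 m).
It also fails if it takes over 46 s, if anything falls off the work surface, if the arm or the gripper's body presses on something with over 40 N, if the wrist force passes 120 N, or if a joint passes its speed limit or range.

ROBOT

A 6-joint arm with a two-finger parallel gripper is mounted at the origin on the work surface. World frame = base frame: x ahead of the robot, y to its left, z up, the work surface at z = 0. Lengths are in mm, angles in rad, forces in N, time in s.
With the tool pointing down it reaches from about 350 to 775 mm from the base axis. Payload 7.3 kg.
Tool frame: the origin (TCP) lies at the very end of the fingers, on their centre line; the grasp point (between the pads) lies 19 mm behind it; x points along the fingers, y is the direction in which the jaws open and shut, and the axes are right-handed (so a half turn about x gives the same grasp; the last joint's range is limited). The gripper opens to 92 mm and grips with 3 to 60 N. Pads are 19 mm wide; open, the fingers measure 130 mm over their backs; the gripper's body (75 mm by 190 mm) begins 47 mm behind the grasp point.
Start: joints at [-1.463, 0.342, 1.524, -0, 1.275, -0.146], TCP at [131.841, -508.196, 226.741] pointing down, gripper open.
Joint ranges: [-2.53, 2.53], [-0.77, 2.02], [0.04, 2.7], [-1, 4.14], [0.28, 2.66], [-3.11, 3.11]. Speed limits (rad/s): [2.57, 2.57, 3.14, 3.14, 3.14, 3.14].

INTERFACE

Orientations are given as [roll, pitch, yaw] about the fixed x, y, z axes, in that order (R = Rz(yaw) Ry(pitch) Rx(roll)).
In Python, from plant import sensors, capture, bot gives the robot as it stands.
- The arm moves only by the shell command python3 -m crank 'ROWS' [OPENING]. ROWS is JSON, a list of rows, each an object of numbers: "dx", "dy", "dz": the shift along the tool's x, y, z in cm; "spin": the turn about the tool's x in rad. A call has 1 to 20 rows; each row is the pose to reach, as a shift and turn from the pose commanded when the call began, along the tool's axes at that moment; what a row does not reach only later rows make up. A row lasts 1/12 s, in which the tool goes at most 41.7 mm and 7.16 degrees, less where a joint would pass 70% of its speed; a pose out of reach is approached as far as the arm can. A call with a gripper value outside its range is refused whole. OPENING is the opening in per cent of the stroke, from 0 (shut) to 100 (fully open), set as the call begins (- or left out, the last holds). The fingers move at their own pace and stop on an object; the grip force is fixed at half the most. Time passes only in rows, so rows that repeat a pose let the fingers close. It gives the time, the measured TCP pose, the force and the opening at its end, in the units of the state.
- sensors.get_obs(): the state, without advancing time (a new reading comes with each control period).
- capture(name): name is "side" or "top" or "wrist"; returns a dict with "frame" (480x640x3 uint8, blue, green, red), "vfov" (degrees; the focal length in pixels is half the picture's height over the tangent of half this angle, whatever the lens; pixels are square), "cx", "cy" (the principal point, pixels), "view" (4x4, takes a point from world to camera coordinates); the wrist camera has in their place "mount" (4x4, takes a point from camera to tool coordinates, whose origin is the TCP and whose axes are the tool frame's). Camera axes: x right, y down, z forward; pixel columns grow to the right and rows downward; lengths in mm; the calibration is good to about 2 mm. A picture is of the moment at which its call begins: read the wrist's pose just before it. There is no depth.
- bot.close_job(): hands the job in, once; it reports no verdict.
The state is a dict: "time": time; "joint_positions": joint angles; "dq": joint speeds; "tau": joint torques, N m; "tool_pos": TCP position; "tcp_rot": TCP orientation; "contact_force": force on the tool from outside, world axes, zero at the start; "moment": the same for the moment, N m; "grip_width": finger opening in mm.
Only numpy, scipy, OpenCV 4.12 (cv2) and the standard library are available. Lean on these libraries where they do the work, as an engineer would, in place of code of your own. Each camera call takes 0.05 s, during which the arm holds its last target.

## Working session

There is one attempt and no reset: what is moved stays moved. The work goes in short steps, Python scripts to look and compute and a shell command to move; the robot and the scene stay as the last step left them, time stands still between calls to the robot, and variables do not carry over. Pictures are saved under pics/ and viewed, and the job is handed in when it is done.

```bash
ls; mkdir -p pics; cat > h.py <<'E'
import numpy as np,cv2
from plant import sensors,capture,bot
from scipy.spatial.transform import Rotation as Rn
def toolT(o):
    T=np.eye(4);T[:3,:3]=Rn.from_euler('xyz',o['tcp_rot']).as_matrix();T[:3,3]=o['tool_pos'];return T
def snap(name,fn):
    o=sensors.get_obs();c=capture(name);cv2.imwrite('pics/'+fn+'.png',c['frame'])
    f=c['frame'].shape[0]/2/np.tan(np.radians(c['vfov'])/2)
    V=np.array(c['view']) if 'view' in c else np.linalg.inv(toolT(o)@np.array(c['mount']))
    np.savez('pics/'+fn+'.npz',f=f,c=[c['cx'],c['cy']],V=V)
    return c
def ray(fn,u,v,z):
    d=np.load('pics/'+fn+'.npz');V=d['V'];W=np.linalg.inv(V)
    r=W[:3,:3]@np.array([(u-d['c'][0])/d['f'],(v-d['c'][1])/d['f'],1]);o=W[:3,3]
    return (o+r*(z-o[2])/r[2]).round(1)
def proj(fn,p):
    d=np.load('pics/'+fn+'.npz');q=d['V']@np.append(p,1);return (d['f']*q[:2]/q[2]+d['c']).round(1)
E
python3 - <<'E'
from h import *
o=sensors.get_obs();print(o)
for n in('side','top','wrist'):
    c=snap(n,n+'0');print(n,{k:(np.round(v,3) if k!='frame' else 0) for k,v in c.items()})
E
```

```text
pics
{'time': 0.0, 'joint_positions': array([-1.46301955e+00,  3.42746943e-01,  1.52504922e+00, -1.48427582e-05,
        1.27541247e+00, -1.46002758e-01]), 'dq': array([ 0.00083168,  0.00095179, -0.00151883,  0.00044452, -0.00123264,
       -0.00061462]), 'tau': array([ 2.95395446e-03, -4.31244206e+01, -2.44215006e+01,  7.19854049e-02,
        5.60346083e-02, -1.53154861e-04]), 'tool_pos': array([ 131.77795254, -507.75072046,  226.02116857]), 'tcp_rot': array([-1.70801644,  1.56918029,  1.68736008]), 'contact_force': array([ 0.24169794, -0.36302746,  0.63784945]), 'moment': array([ 0.02406435, -0.02305593,  0.00159876]), 'grip_width': 91.93983028289352}
side {'frame': 0, 'vfov': np.float64(44.655), 'cx': np.float64(325.232), 'cy': np.float64(237.407), 'view': array([[-9.94000e-01, -1.05000e-01, -1.00000e-02,  5.65251e+02],
       [-6.90000e-02,  7.22000e-01, -6.89000e-01,  8.58740e+01],
       [ 8.00000e-02, -6.84000e-01, -7.25000e-01,  8.12636e+02],
       [ 0.00000e+00,  0.00000e+00,  0.00000e+00,  1.00000e+00]])}
top {'frame': 0, 'vfov': np.float64(53.279), 'cx': np.float64(320.532), 'cy': np.float64(243.051), 'view': array([[-4.00000e-03, -1.00000e+00, -1.30000e-02,  2.19240e+01],
       [-9.85000e-01,  6.00000e-03, -1.74000e-01,  5.44747e+02],
       [ 1.74000e-01,  1.20000e-02, -9.85000e-01,  6.53177e+02],
       [ 0.00000e+00,  0.00000e+00,  0.00000e+00,  1.00000e+00]])}
wrist {'frame': 0, 'vfov': np.float64(66.716), 'cx': np.float64(318.571), 'cy': np.float64(236.631), 'mount': array([[  -0.   ,   -0.309,    0.951, -156.452],
       [   1.   ,   -0.   ,    0.   ,   -0.762],
       [   0.   ,    0.951,    0.309,  -84.817],
       [   0.   ,    0.   ,    0.   ,    1.   ]])}
```

View pics/side0.png

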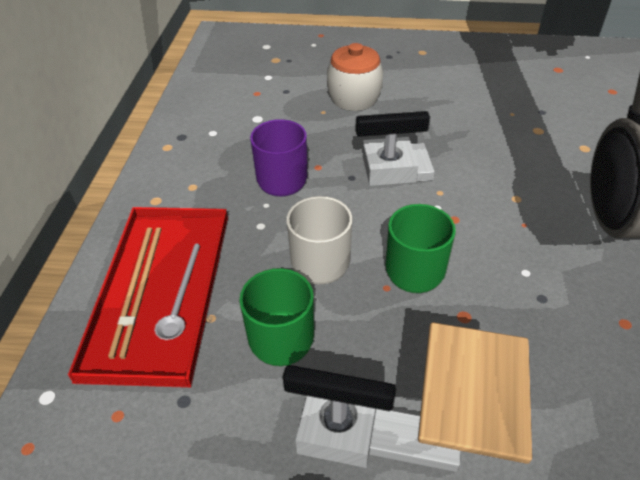

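View pics/top0.png

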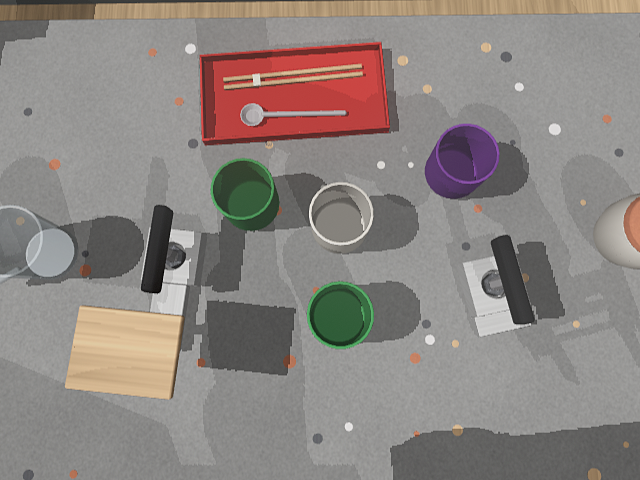

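View pics/wrist0.png

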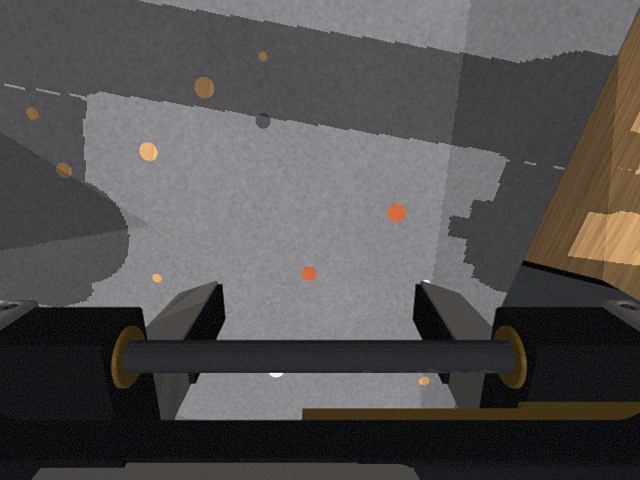

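```bash
python3 - <<'E'
from h import *
print(toolT(sensors.get_obs()).round(3))
im=cv2.imread('pics/top0.png')
g=cv2.resize(im[180:420,0:230],None,fx=3,fy=2.5*1.0,interpolation=cv2.INTER_CUBIC)
g=cv2.resize(im[190:410,40:220],None,fx=2.7,fy=2.7,interpolation=cv2.INTER_CUBIC);cv2.imwrite('pics/cropk.png',g)
g=cv2.resize(im[160:270,290:420],None,fx=5,fy=5,interpolation=cv2.INTER_CUBIC);cv2.imwrite('pics/cropc.png',g)
im=cv2.imread('pics/side0.png')
g=cv2.resize(im[310:480,260:550],None,fx=2.7,fy=2.7,interpolation=cv2.INTER_CUBIC);cv2.imwrite('pics/cropks.png',g)
E
```

```text
[[-0.00000e+00  2.51000e-01 -9.68000e-01  1.31833e+02]
 [ 1.00000e-03 -9.68000e-01 -2.51000e-01 -5.07876e+02]
 [-1.00000e+00 -1.00000e-03 -0.00000e+00  2.26197e+02]
 [ 0.00000e+00  0.00000e+00  0.00000e+00  1.00000e+00]]
```

View pics/cropk.png

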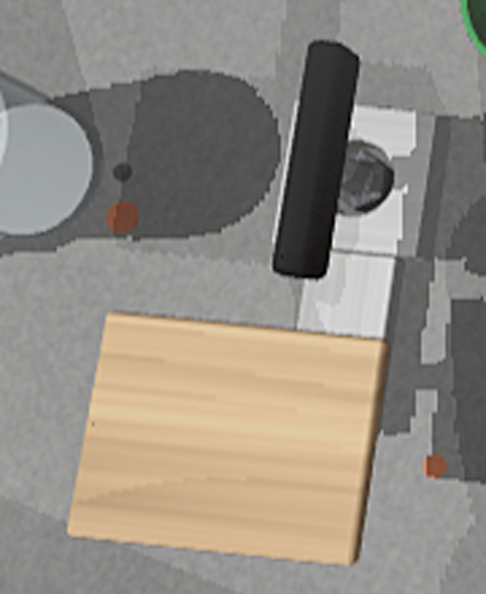

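View pics/cropc.png

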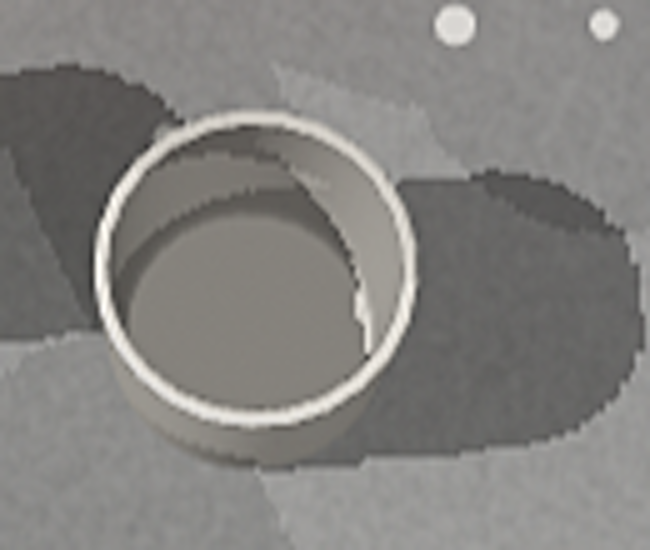

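View pics/cropks.png

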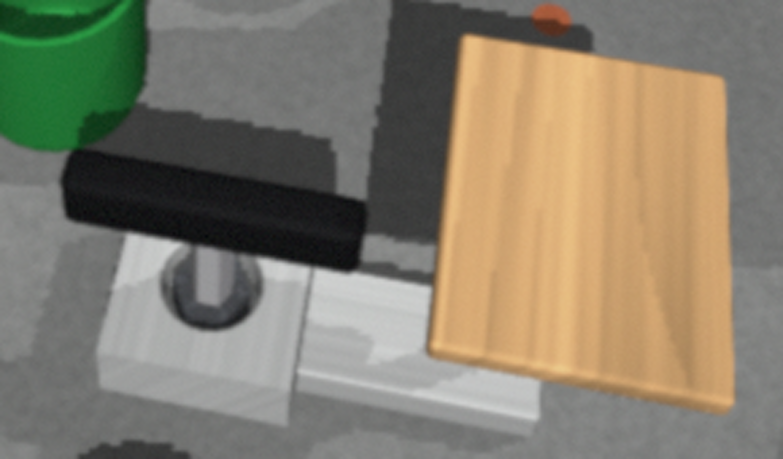

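```bash
cat > fit.py <<'E'
from h import *
from scipy.optimize import minimize
def pts(x,y,a,z0,z1):
    c,s=np.cos(a),np.sin(a)
    return [np.array([x+c*i-s*j,y+s*i+c*j,z]) for i in(-60,60) for j in(-10,10) for z in(z0,z1)]
def mask(fn,box):
    im=cv2.imread(f'pics/{fn}.png');m=(im.max(2)<42).astype(np.uint8)
    k=np.zeros_like(m);u0,v0,u1,v1=box;k[v0:v1,u0:u1]=m[v0:v1,u0:u1]
    n,l,st,_=cv2.connectedComponentsWithStats(k);return (l==1+st[1:,4].argmax()).astype(np.uint8)
def fit(views,x0,z0=78,z1=110,S=4):
    ms=[(f,mask(f,b)) for f,b in views]
    big=[(f,cv2.resize(m,None,fx=S,fy=S,interpolation=cv2.INTER_NEAREST)) for f,m in ms]
    def cost(p):
        t=0
        for f,m in big:
            q=np.array([(proj(f,P)+.5)*S for P in pts(*p,z0,z1)]).astype(np.float32)
            r=np.zeros_like(m);cv2.fillConvexPoly(r,cv2.convexHull(q).astype(np.int32)[:,0],1)
            t+=1-(r&m).sum()/(r|m).sum()
        return t
    best=None
    for da in(-.2,0,.2):
        r=minimize(cost,[x0[0],x0[1],x0[2]+da],method='Nelder-Mead',options=dict(initial_simplex=[[x0[0],x0[1],x0[2]+da],[x0[0]+15,x0[1],x0[2]+da],[x0[0],x0[1]+15,x0[2]+da],[x0[0],x0[1],x0[2]+da+.15]]))
        if best is None or r.fun<best.fun:best=r
    return best.x.round(3),round(best.fun,3)
E
python3 - <<'E'
from fit import *
p0=ray('top0',156,249,110);print(p0)
T=('top0',(135,195,180,302));S=('side0',(275,360,400,415))
for v in([T],[S],[T,S]):print(fit(v,[p0[0],p0[1],-.1]))
for u,v in[(80,306),(183,318),(171,398),(65,387)]:print('shelf top cam',ray('top0',u,v,150))
for u,v in[(432,324),(529,339),(531,457),(420,443)]:print('shelf side cam',ray('side0',u,v,150))
for f,cx in(('top0',(341,214)),('side0',(320,219))):print('crock',ray(f,*cx,95))
# crock rim fit
im=cv2.imread('pics/top0.png').astype(int)
p=ray('top0',512,280,110);print('other',p)
for u,v in[(243,188),(341,315)]:print('green',ray('top0',u,v,95))
for u,v in[(50,252)]:print('glass base',ray('top0',u,v,0))
print('glass rim',ray('top0',8,242,120))
E
```

```text
[527.2 238.4 110. ]
(array([ 5.29852e+02,  2.41563e+02, -1.13000e-01]), np.float64(0.65))
(array([ 5.27682e+02,  2.41109e+02, -1.32000e-01]), np.float64(0.191))
(array([ 5.27720e+02,  2.41156e+02, -1.31000e-01]), np.float64(0.843))
shelf top cam [450.1 313.7 150. ]
shelf top cam [435. 186. 150.]
shelf top cam [341.3 195.9 150. ]
shelf top cam [354.2 323.6 150. ]
shelf side cam [435.  190.7 150. ]
shelf side cam [337.5 199.6 150. ]
shelf side cam [352.  323.7 150. ]
shelf side cam [448.2 320.7 150. ]
crock [577.   -9.9  95. ]
crock [575.4  -7.8  95. ]
other [ 483.2 -232.1  110. ]
green [615.3 126.5  95. ]
green [439.2  -8.3  95. ]
glass base [541.7 445.5   0. ]
glass rim [536.1 432.2 120. ]
```

White crock (340,215 in top) is chosen over the green ones (243,188; 341,315), the purple one (462,160) and the lidded jar (620,230). The key to turn is the one by the wooden shelf (157,249), not the plain-foot key (512,280). The close crops confirm both choices. The shelf edge is about 85 mm from the key and the gripper body reaches 95 mm once turned. So I'll grip with TCP z≈90, which keeps the body bottom at about 156, above the shelf's 150.

```bash
python3 -m crank '[{"dy":-21.1,"dz":-41.4,"spin":-1.5},{"dy":-21.1,"dz":-41.4,"spin":-1.5},{"dy":-21.1,"dz":-41.4,"spin":-1.5},{"dy":-21.1,"dz":-41.4,"spin":-1.5},{"dy":-21.1,"dz":-41.4,"spin":-1.5},{"dy":-21.1,"dz":-41.4,"spin":-1.5},{"dy":-21.1,"dz":-41.4,"spin":-1.5},{"dy":-21.1,"dz":-41.4,"spin":-1.5},{"dy":-21.1,"dz":-41.4,"spin":-1.5},{"dy":-21.1,"dz":-41.4,"spin":-1.5},{"dy":-21.1,"dz":-41.4,"spin":-1.5},{"dy":-21.1,"dz":-41.4,"spin":-1.5},{"dy":-21.1,"dz":-41.4,"spin":-1.5},{"dy":-21.1,"dz":-41.4,"spin":-1.5},{"dy":-21.1,"dz":-41.4,"spin":-1.5}]'
cat >> h.py <<'E'
def plan(x,y,z,yaw=None):
    T=toolT(sensors.get_obs());d=T[:3,:3].T@(np.array([x,y,z])-T[:3,3])/10
    a=np.arctan2(T[1,1],T[0,1]);print('tcp',T[:3,3].round(1),'yaw_y',a.round(3),'j',sensors.get_obs()['joint_positions'].round(2),'t',sensors.get_obs()['time'])
    print('dxyz',d.round(2),'spin',None if yaw is None else round(-(yaw-a),3))
E
python3 -c "
from h import *
plan(528,241,226,1.44)"
```

```text
tcp [ 131.8 -507.9  226.2] yaw_y -1.317 j [-1.46  0.34  1.52  0.    1.28 -0.15] t 0.15
dxyz [  0.1  -62.54 -57.15] spin -2.757invalid input at $[0]: expected keys dx, dy, dz, spin
```

```bash
python3 -m crank '[{"dx":0,"dy":-21.1,"dz":-41.4,"spin":-1.5},{"dx":0,"dy":-21.1,"dz":-41.4,"spin":-1.5},{"dx":0,"dy":-21.1,"dz":-41.4,"spin":-1.5},{"dx":0,"dy":-21.1,"dz":-41.4,"spin":-1.5},{"dx":0,"dy":-21.1,"dz":-41.4,"spin":-1.5},{"dx":0,"dy":-21.1,"dz":-41.4,"spin":-1.5},{"dx":0,"dy":-21.1,"dz":-41.4,"spin":-1.5},{"dx":0,"dy":-21.1,"dz":-41.4,"spin":-1.5},{"dx":0,"dy":-21.1,"dz":-41.4,"spin":-1.5},{"dx":0,"dy":-21.1,"dz":-41.4,"spin":-1.5},{"dx":0,"dy":-21.1,"dz":-41.4,"spin":-1.5},{"dx":0,"dy":-21.1,"dz":-41.4,"spin":-1.5},{"dx":0,"dy":-21.1,"dz":-41.4,"spin":-1.5},{"dx":0,"dy":-21.1,"dz":-41.4,"spin":-1.5},{"dx":0,"dy":-21.1,"dz":-41.4,"spin":-1.5}]'
python3 -c "
from h import *
plan(528,241,226,1.44)"
```

```text
time: 1.4
tool_pos: [478.8, -200.7, 226.5]
tcp_rot: [-1.628, 1.57, -3.02]
contact_force: [0.8, 0.0, 0.8]
grip_width: 91.9
tcp [ 478.8 -200.7  226.5] yaw_y 0.179 j [-0.54  0.33  1.54 -0.    1.27 -0.72] t 1.4
dxyz [ 4.000e-02  1.269e+01 -4.259e+01] spin -1.261
```

```bash
python3 -m crank '[{"dx":0,"dy":12.7,"dz":-42.6,"spin":-1.26},{"dx":0,"dy":12.7,"dz":-42.6,"spin":-1.26},{"dx":0,"dy":12.7,"dz":-42.6,"spin":-1.26},{"dx":0,"dy":12.7,"dz":-42.6,"spin":-1.26},{"dx":0,"dy":12.7,"dz":-42.6,"spin":-1.26},{"dx":0,"dy":12.7,"dz":-42.6,"spin":-1.26},{"dx":0,"dy":12.7,"dz":-42.6,"spin":-1.26},{"dx":0,"dy":12.7,"dz":-42.6,"spin":-1.26},{"dx":0,"dy":12.7,"dz":-42.6,"spin":-1.26},{"dx":0,"dy":12.7,"dz":-42.6,"spin":-1.26},{"dx":0,"dy":12.7,"dz":-42.6,"spin":-1.26},{"dx":0,"dy":12.7,"dz":-42.6,"spin":-1.26},{"dx":0,"dy":12.7,"dz":-42.6,"spin":-1.26},{"dx":0,"dy":12.7,"dz":-42.6,"spin":-1.26}]'
python3 -c "
from h import *
plan(528.5,241,90,1.44)
snap('wrist','w1')"
```

```text
time: 2.57
tool_pos: [527.1, 240.2, 226.5]
tcp_rot: [-1.938, 1.57, -2.069]
contact_force: [0.2, 0.9, 0.4]
grip_width: 91.9
tcp [527.1 240.2 226.5] yaw_y 1.439 j [ 0.3   0.44  1.37 -0.    1.33 -1.14] t 2.5667
dxyz [13.65  0.11  0.14] spin -0.001
```

View pics/w1.png

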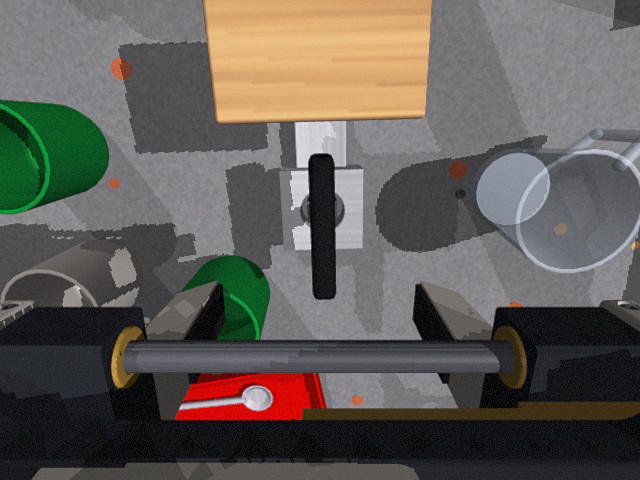

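```bash
python3 - <<'E'
from fit import *
W=('w1',(295,145,350,305));S=('side0',(275,360,400,415))
print(mask(*W).sum())
for v in([W],[S],[W,S]):print(fit(v,[528,241,-.12]))
print(proj('w1',[528.5,241,110]),ray('w1',217,122,150),ray('w1',425,117,150), ray('w1',205,0,150))
print('socket/foot', ray('w1',322,209,35))
# glass
print('glass base',ray('w1',513,188,0),'rim L/R',ray('w1',517,225,120),ray('w1',640,210,120))
E
```

```text
3419
(array([ 5.31318e+02,  2.43301e+02, -1.00000e-01]), np.float64(0.115))
(array([ 5.27189e+02,  2.39750e+02, -1.08000e-01]), np.float64(0.192))
(array([ 5.28359e+02,  2.44020e+02, -9.10000e-02]), np.float64(0.318))
[318.8 232.3] [438.1 190.3 150. ] [451.8 316.2 150. ] [373.9 197.7 150. ]
socket/foot [528.4 244.2  35. ]
glass base [540.8 446.7   0. ] rim L/R [539.2 389.7 120. ] [539.4 479.5 120. ]
```

```bash
python3 -m crank '[{"dx":3,"dy":0.27,"dz":0.26,"spin":-0.024},{"dx":6,"dy":0.27,"dz":0.26,"spin":-0.024},{"dx":9,"dy":0.27,"dz":0.26,"spin":-0.024},{"dx":11,"dy":0.27,"dz":0.26,"spin":-0.024},{"dx":12.5,"dy":0.27,"dz":0.26,"spin":-0.024},{"dx":13.65,"dy":0.27,"dz":0.26,"spin":-0.024},{"dx":13.65,"dy":0.27,"dz":0.26,"spin":-0.024},{"dx":13.65,"dy":0.27,"dz":0.26,"spin":-0.024},{"dx":13.65,"dy":0.27,"dz":0.26,"spin":-0.024}]'
python3 -c "
from h import *
plan(530,242.5,90,1.463)
snap('wrist','w2');snap('side','s2')"
```

```text
time: 3.37
tool_pos: [530.7, 243.5, 91.3]
tcp_rot: [0.293, 1.569, 0.188]
contact_force: [0.3, 1.0, 0.3]
grip_width: 92.0
tcp [530.7 243.5  91.3] yaw_y 1.465 j [ 0.3   0.58  1.53 -0.    1.02 -1.17] t 3.3667
dxyz [ 0.13 -0.1  -0.06] spin 0.002
```

View pics/w2.png

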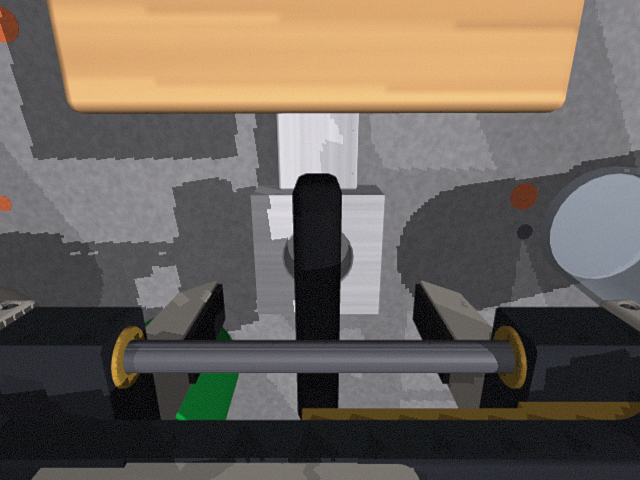

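View pics/s2.png

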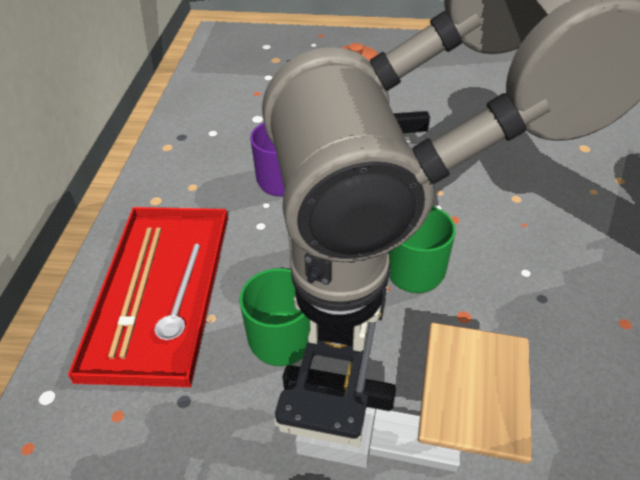

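```bash
python3 -c "
from h import *
e=ray('w2',318,177,110);print(e, e[:2]+60*np.array([.994,-.108]))
e=ray('w2',318,188,78);print(e)
print(ray('w2',319,255,35))
print(ray('w2',70,108,150),ray('w2',565,110,150))
"
python3 -m crank '[{"dx":0,"dy":0,"dz":0,"spin":0},{"dx":0,"dy":0,"dz":0,"spin":0},{"dx":0,"dy":0,"dz":0,"spin":0},{"dx":0,"dy":0,"dz":0,"spin":0},{"dx":0,"dy":0,"dz":0,"spin":0},{"dx":0,"dy":0,"dz":0,"spin":0},{"dx":0,"dy":0,"dz":0,"spin":0},{"dx":0,"dy":0,"dz":0,"spin":0},{"dx":0,"dy":0,"dz":0,"spin":0},{"dx":0,"dy":0,"dz":0,"spin":0}]' 0
```

```text
[468.2 250.8 110. ] [527.84 244.32]
[478.3 249.7  78. ]
[528.2 244.9  35. ]
[438.1 191.1 150. ] [451.8 315.4 150. ]
time: 4.3
tool_pos: [529.9, 244.3, 90.1]
tcp_rot: [-2.058, 1.571, -2.162]
contact_force: [-0.1, 0.2, -0.9]
grip_width: 29.6
```

```bash

python3 -m crank '[{"dx":0,"dy":0,"dz":0,"spin":0},{"dx":0,"dy":0,"dz":0,"spin":0},{"dx":0,"dy":0,"dz":0,"spin":0},{"dx":0,"dy":0,"dz":0,"spin":0},{"dx":0,"dy":0,"dz":0,"spin":0}]'
```

```text
time: 4.72
tool_pos: [529.8, 244.3, 90.1]
tcp_rot: [-2.205, 1.571, -2.309]
contact_force: [0.2, 1.2, -0.8]
grip_width: 19.6
```

```bash

python3 -m crank '[{"dx":0,"dy":0,"dz":0,"spin":0.1},{"dx":0,"dy":0,"dz":0,"spin":0.2},{"dx":0,"dy":0,"dz":0,"spin":0.3},{"dx":0,"dy":0,"dz":0,"spin":0.4},{"dx":0,"dy":0,"dz":0,"spin":0.5},{"dx":0,"dy":0,"dz":0,"spin":0.5},{"dx":0,"dy":0,"dz":0,"spin":0.5}]'
python3 -c "
from h import *
print(sensors.get_obs()['moment'].round(3));plan(530,244,90,1.463-1.57);snap('wrist','w3')"
```

```text
time: 5.3
tool_pos: [530.0, 244.0, 90.1]
tcp_rot: [-0.83, 1.57, -1.431]
contact_force: [1.1, -2.6, -0.5]
grip_width: 19.9
[-0.4   -0.251 -0.041]
tcp [530.  244.   90.1] yaw_y 0.97 j [ 0.3   0.58  1.54 -0.    1.02 -0.67] t 5.3
dxyz [0.01 0.   0.  ] spin 1.077
```

View pics/w3.png

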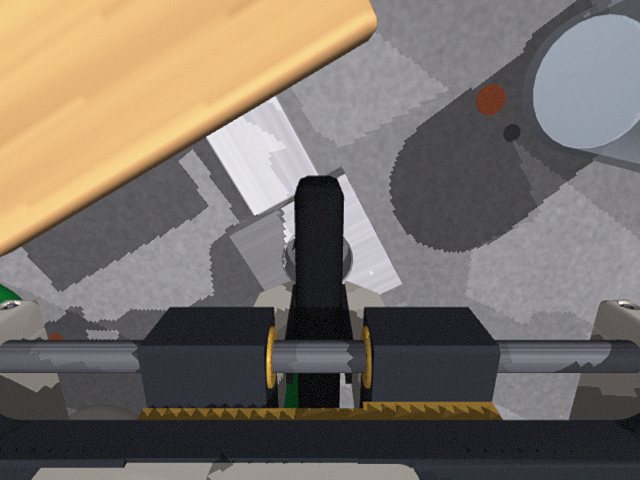

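```bash

python3 -m crank '[{"dx":0,"dy":0,"dz":0,"spin":0.1},{"dx":0,"dy":0,"dz":0,"spin":0.2},{"dx":0,"dy":0,"dz":0,"spin":0.3},{"dx":0,"dy":0,"dz":0,"spin":0.4},{"dx":0,"dy":0,"dz":0,"spin":0.5},{"dx":0,"dy":0,"dz":0,"spin":0.5},{"dx":0,"dy":0,"dz":0,"spin":0.5}]'
python3 -c "
from h import *
print(sensors.get_obs()['moment'].round(3));plan(530,244,90,1.463-1.57);snap('wrist','w4');snap('side','s4')"
```

```text
time: 5.93
tool_pos: [530.2, 244.0, 90.2]
tcp_rot: [0.32, 1.57, -0.779]
contact_force: [1.9, -3.1, -1.3]
grip_width: 19.6
[-0.684 -0.558 -0.018]
tcp [530.2 244.   90.2] yaw_y 0.471 j [ 0.3   0.58  1.54 -0.    1.02 -0.17] t 5.9333
dxyz [ 0.02 -0.02 -0.01] spin 0.578
```

View pics/s4.png

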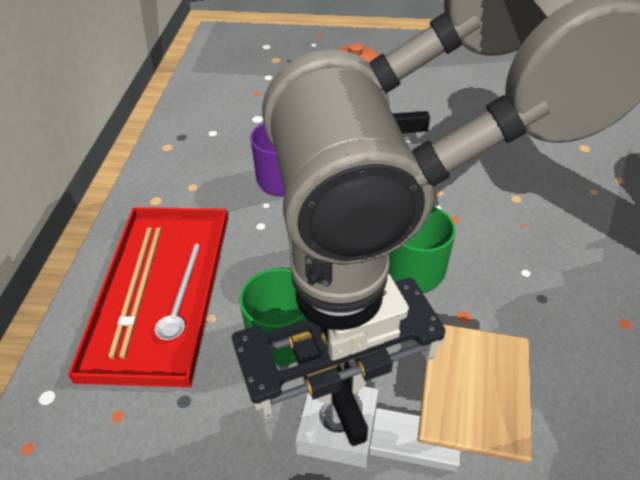

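View pics/w4.png

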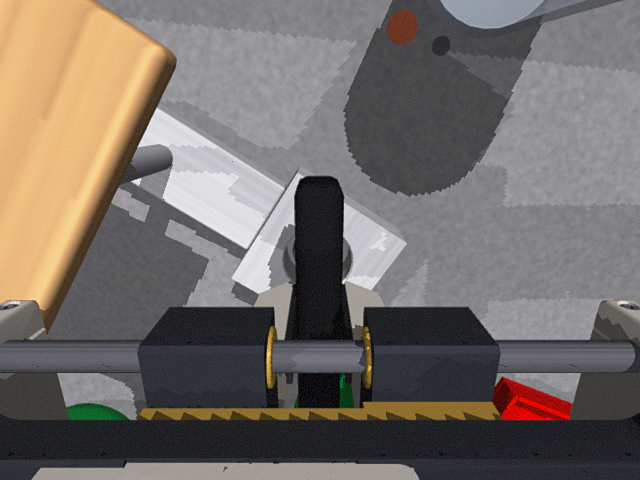

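```bash

python3 -m crank '[{"dx":0,"dy":0,"dz":0,"spin":0.08},{"dx":0,"dy":0,"dz":0,"spin":0.16},{"dx":0,"dy":0,"dz":0,"spin":0.24},{"dx":0,"dy":0,"dz":0,"spin":0.24}]'
python3 -c "
from h import *
print(sensors.get_obs()['moment'].round(3));plan(530,244,90,1.463-1.57)"
```

```text
time: 6.37
tool_pos: [530.2, 244.0, 90.2]
tcp_rot: [0.505, 1.57, -0.839]
contact_force: [2.2, -3.4, -1.6]
grip_width: 19.8
[-0.817 -0.752  0.001]
tcp [530.2 244.   90.2] yaw_y 0.227 j [ 0.3   0.58  1.54 -0.    1.02  0.07] t 6.3667
dxyz [ 0.02 -0.02 -0.  ] spin 0.334
```

```bash

python3 -m crank '[{"dx":0,"dy":0,"dz":0,"spin":0.08},{"dx":0,"dy":0,"dz":0,"spin":0.16},{"dx":0,"dy":0,"dz":0,"spin":0.24},{"dx":0,"dy":0,"dz":0,"spin":0.32},{"dx":0,"dy":0,"dz":0,"spin":0.36},{"dx":0,"dy":0,"dz":0,"spin":0.36},{"dx":0,"dy":0,"dz":0,"spin":0.36},{"dx":0,"dy":0,"dz":0,"spin":0.36}]'
python3 -c "
from h import *
print(sensors.get_obs()['moment'].round(3));plan(530,244,90,1.463-1.57);snap('wrist','w5');snap('side','s5')"
```

```text
time: 7.03
tool_pos: [530.3, 243.9, 90.2]
tcp_rot: [0.958, 1.57, -0.741]
contact_force: [3.1, -3.9, -1.6]
grip_width: 19.8
[-1.016 -0.834 -0.003]
tcp [530.3 243.9  90.2] yaw_y -0.128 j [ 0.3   0.58  1.54 -0.    1.02  0.43] t 7.0333
dxyz [ 0.02 -0.03 -0.01] spin -0.021
```

View pics/s5.png

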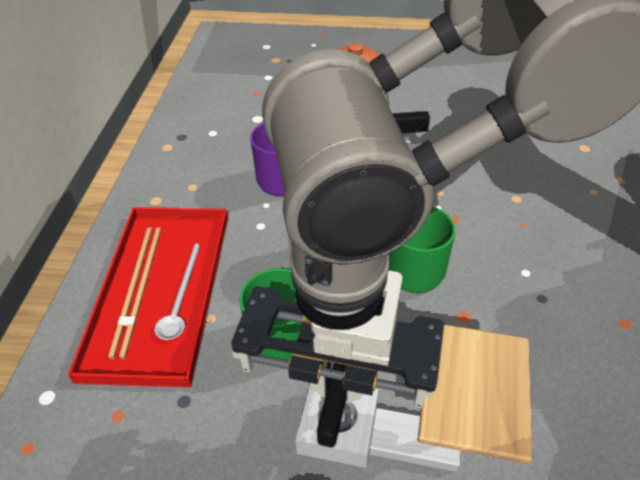

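View pics/w5.png

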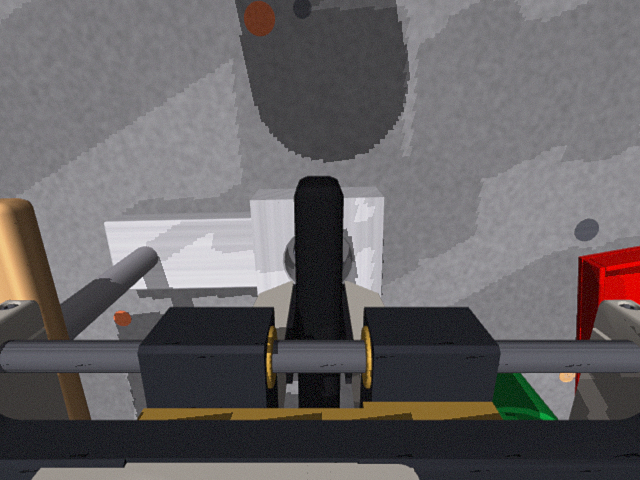

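```bash

python3 -m crank '[{"dx":-0.5,"dy":0,"dz":0,"spin":0},{"dx":-1.2,"dy":0,"dz":0,"spin":0},{"dx":-2,"dy":0,"dz":0,"spin":0},{"dx":-3,"dy":0,"dz":0,"spin":0},{"dx":-4,"dy":0,"dz":0,"spin":0},{"dx":-6,"dy":0,"dz":0,"spin":0},{"dx":-8,"dy":0,"dz":0,"spin":0},{"dx":-10,"dy":0,"dz":0,"spin":0},{"dx":-12,"dy":0,"dz":0,"spin":0},{"dx":-12,"dy":0,"dz":0,"spin":0},{"dx":-12,"dy":0,"dz":0,"spin":0}]'
python3 -c "
from h import *
print(sensors.get_obs()['moment'].round(3));plan(576,-9,210);snap('wrist','w6');snap('side','s6');snap('top','t6')"
```

```text
time: 8.05
tool_pos: [529.9, 245.0, 211.7]
tcp_rot: [2.236, 1.568, 0.534]
contact_force: [0.1, 0.1, -2.4]
grip_width: 20.2
[-0.029 -0.113 -0.033]
tcp [529.9 245.  211.7] yaw_y -0.132 j [0.3  0.46 1.38 0.   1.3  0.43] t 8.05
dxyz [ 0.15  7.91 24.57] spin None
```

View pics/s6.png

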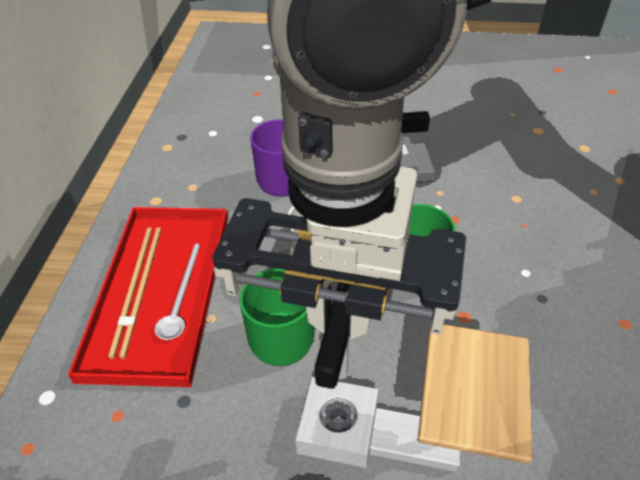

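View pics/w6.png

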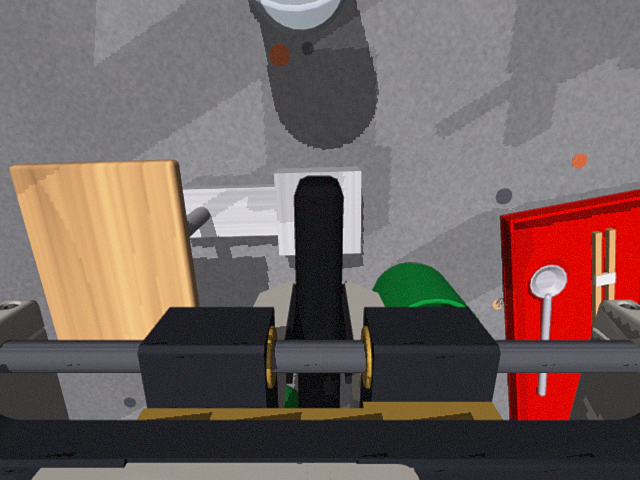

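View pics/t6.png

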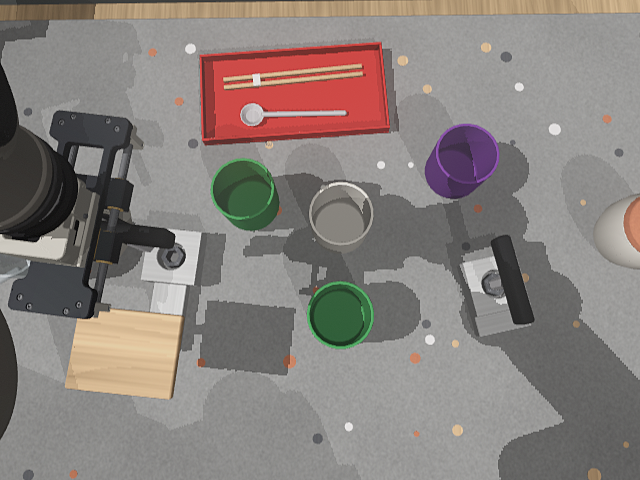

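```bash

python3 -m crank '[{"dx":0,"dy":0.3,"dz":1,"spin":0},{"dx":0,"dy":0.9,"dz":3,"spin":0},{"dx":0,"dy":1.6,"dz":5,"spin":0},{"dx":0,"dy":2.5,"dz":7.5,"spin":0},{"dx":0,"dy":3.2,"dz":10,"spin":0},{"dx":0,"dy":4,"dz":12.5,"spin":0},{"dx":0,"dy":4.8,"dz":15,"spin":0},{"dx":0,"dy":5.6,"dz":17.5,"spin":0},{"dx":0,"dy":6.4,"dz":20,"spin":0},{"dx":0,"dy":7.2,"dz":22,"spin":0},{"dx":0,"dy":7.7,"dz":23.7,"spin":0},{"dx":0,"dy":7.9,"dz":24.7,"spin":0},{"dx":0,"dy":7.9,"dz":24.7,"spin":0},{"dx":0,"dy":7.9,"dz":24.7,"spin":0},{"dx":0,"dy":7.9,"dz":24.7,"spin":0}]'
python3 -c "
from h import *
plan(576,-10,109);snap('wrist','w7');snap('side','s7');snap('top','t7')"
```

```text
time: 9.45
tool_pos: [575.1, -10.1, 209.9]
tcp_rot: [-2.004, 1.57, 2.576]
contact_force: [1.0, 0.1, -1.0]
grip_width: 19.7
tcp [575.1 -10.1 209.9] yaw_y -0.132 j [-0.15  0.45  1.41  0.    1.29 -0.02] t 9.45
dxyz [10.09  0.1  -0.02] spin None
```

View pics/s7.png

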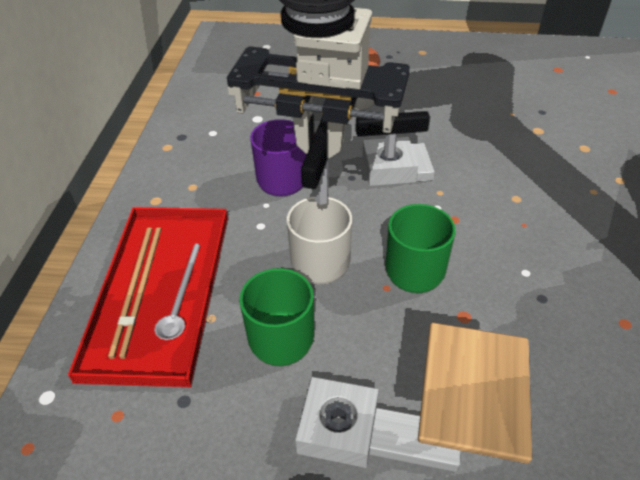

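View pics/w7.png

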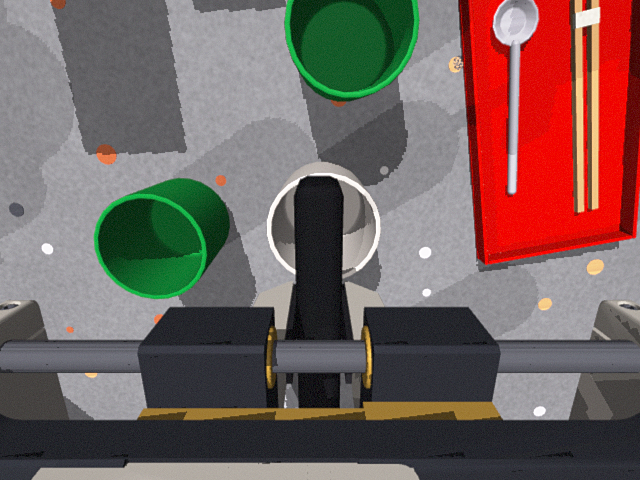

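View pics/t7.png

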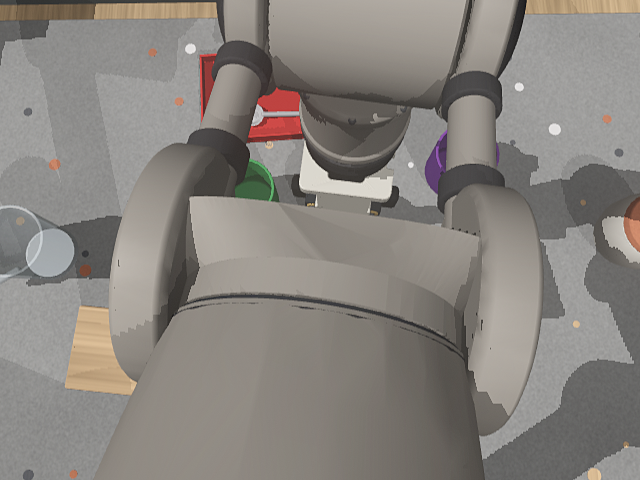

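```bash
python3 -c "
from h import *
im=cv2.imread('pics/s7.png');cv2.imwrite('pics/c7.png',cv2.resize(im[90:290,240:400],None,fx=3.5,fy=3,interpolation=cv2.INTER_CUBIC))
for u in((268,226),(380,226),(324,173),(324,280)):print(ray('w7',*u,95))
for z in(197,127):print(z,proj('s7',[575,-8,z]))
print(proj('w7',[575.1,-10+60,229]))
"
```

```text
[537.2   0.6  95. ]
[623.3 -10.9  95. ]
[585.5  35.4  95. ]
[574.4 -50.5  95. ]
197 [319.  160.1]
127 [319.9 201.7]
[297.  188.8]
```

View pics/c7.png

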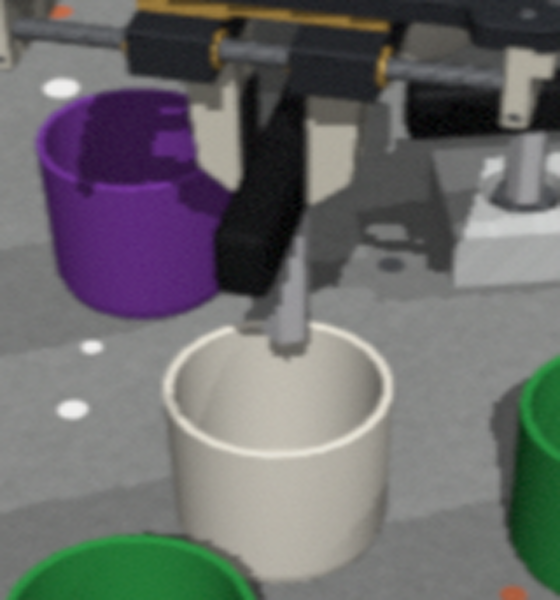

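```bash
python3 -c "
from h import *
print(ray('s7',322.3,202,128),ray('s7',319.5,219,95))
plan(579,-10,108)
"
```

```text
[571.7  -6.6 128. ] [576.1  -7.7  95. ]
tcp [575.3  -9.9 210.2] yaw_y -0.131 j [-0.15  0.45  1.41  0.    1.29 -0.02] t 9.6
dxyz [10.22  0.37 -0.03] spin None
```

```bash

python3 -m crank '[{"dx":0,"dy":0.4,"dz":0,"spin":0},{"dx":0.5,"dy":0.4,"dz":0,"spin":0},{"dx":1.5,"dy":0.4,"dz":0,"spin":0},{"dx":3,"dy":0.4,"dz":0,"spin":0},{"dx":4.5,"dy":0.4,"dz":0,"spin":0},{"dx":6,"dy":0.4,"dz":0,"spin":0},{"dx":7.5,"dy":0.4,"dz":0,"spin":0},{"dx":8.6,"dy":0.4,"dz":0,"spin":0},{"dx":9.3,"dy":0.4,"dz":0,"spin":0},{"dx":9.5,"dy":0.4,"dz":0,"spin":0},{"dx":9.5,"dy":0.4,"dz":0,"spin":0},{"dx":9.5,"dy":0.4,"dz":0,"spin":0}]'
python3 -c "
from h import *
plan(579,-10,107);snap('side','s8');
im=cv2.imread('pics/s8.png');cv2.imwrite('pics/c8.png',cv2.resize(im[110:310,240:400],None,fx=3.5,fy=3,interpolation=cv2.INTER_CUBIC))"
```

```text
time: 10.6
tool_pos: [579.8, -11.5, 115.7]
tcp_rot: [1.477, 1.57, -0.227]
contact_force: [-0.3, -0.5, -1.6]
grip_width: 19.4
tcp [579.8 -11.5 115.7] yaw_y -0.133 j [-0.15  0.55  1.52 -0.    1.07 -0.02] t 10.6
dxyz [ 0.87 -0.1  -0.14] spin None
```

View pics/c8.png

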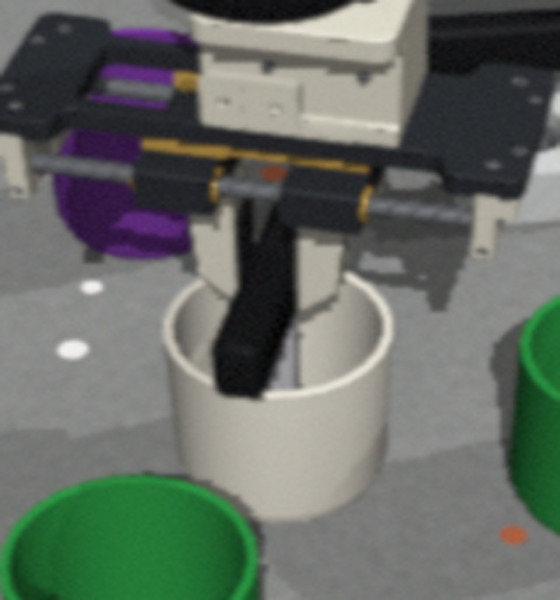

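```bash

python3 -m crank '[{"dx":0.2,"dy":0,"dz":-0.1,"spin":0},{"dx":0.4,"dy":0,"dz":-0.1,"spin":0},{"dx":0.6,"dy":0,"dz":-0.1,"spin":0},{"dx":0.7,"dy":0,"dz":-0.1,"spin":0},{"dx":0.7,"dy":0,"dz":-0.1,"spin":0},{"dx":0.7,"dy":0,"dz":-0.1,"spin":0}]'
python3 -m crank '[{"dx":0.05,"dy":0,"dz":0,"spin":0},{"dx":0.1,"dy":0,"dz":0,"spin":0},{"dx":0.1,"dy":0,"dz":0,"spin":0},{"dx":0.1,"dy":0,"dz":0,"spin":0}]'
```

```text
time: 11.15
tool_pos: [579.5, -10.5, 108.1]
tcp_rot: [-1.098, 1.571, -2.801]
contact_force: [-0.9, -0.1, -1.4]
grip_width: 19.8
time: 11.48
tool_pos: [579.6, -10.5, 107.4]
tcp_rot: [1.307, 1.57, -0.397]
contact_force: [-0.4, -0.0, -0.9]
grip_width: 20.0
```

```bash

python3 -m crank '[{"dx":0.05,"dy":0,"dz":0,"spin":0},{"dx":0.1,"dy":0,"dz":0,"spin":0},{"dx":0.1,"dy":0,"dz":0,"spin":0},{"dx":0.1,"dy":0,"dz":0,"spin":0}]'
python3 -c "
from h import *
plan(579,-10,107);snap('side','s9');
im=cv2.imread('pics/s9.png');cv2.imwrite('pics/c9.png',cv2.resize(im[140:310,240:400],None,fx=4,fy=3.5,interpolation=cv2.INTER_CUBIC))"
```

```text
time: 11.82
tool_pos: [579.7, -10.6, 107.2]
tcp_rot: [1.365, 1.57, -0.339]
contact_force: [-2.3, 0.3, 6.0]
grip_width: 19.8
tcp [579.7 -10.6 107.2] yaw_y -0.133 j [-0.15  0.56  1.53 -0.    1.05 -0.02] t 11.8167
dxyz [ 0.02 -0.08 -0.05] spin None
```

View pics/c9.png

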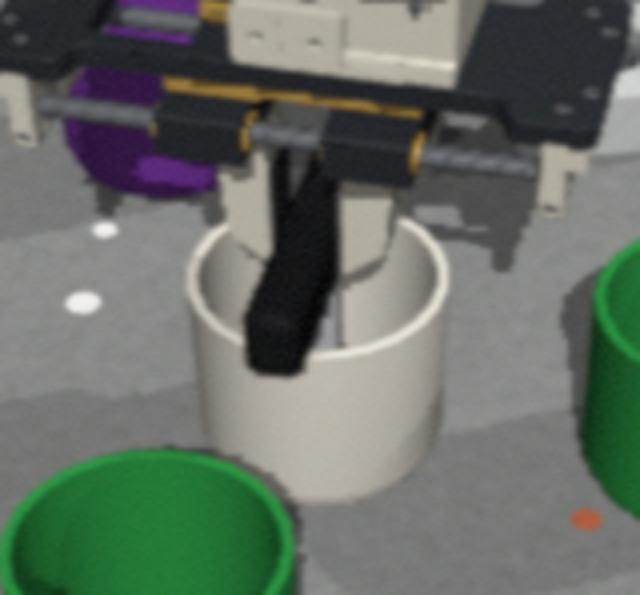

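```bash

python3 -m crank '[{"dx":0,"dy":0,"dz":0,"spin":0},{"dx":0,"dy":0,"dz":0,"spin":0},{"dx":0,"dy":0,"dz":0,"spin":0},{"dx":0,"dy":0,"dz":0,"spin":0},{"dx":0,"dy":0,"dz":0,"spin":0},{"dx":0,"dy":0,"dz":0,"spin":0},{"dx":0,"dy":0,"dz":0,"spin":0}]' 45
python3 -m crank '[{"dx":-0.3,"dy":0,"dz":0,"spin":0},{"dx":-1,"dy":0,"dz":0,"spin":0},{"dx":-2,"dy":0,"dz":0,"spin":0},{"dx":-4,"dy":0,"dz":0,"spin":0},{"dx":-7,"dy":0,"dz":0,"spin":0},{"dx":-10,"dy":0,"dz":0,"spin":0},{"dx":-13,"dy":0,"dz":0,"spin":0},{"dx":-13,"dy":0,"dz":0,"spin":0},{"dx":-13,"dy":0,"dz":0,"spin":0}]'
python3 -c "
from h import *
plan(450,-10,240);snap('wrist','w10');snap('side','s10')"
```

```text
time: 12.45
tool_pos: [579.5, -10.5, 106.1]
tcp_rot: [-1.084, 1.571, -2.788]
contact_force: [-0.3, 0.3, 0.3]
grip_width: 41.3
time: 13.2
tool_pos: [580.5, -10.6, 239.2]
tcp_rot: [1.535, 1.565, -0.168]
contact_force: [-0.4, -0.1, -1.7]
grip_width: 41.3
tcp [580.5 -10.6 239.2] yaw_y -0.133 j [-0.15  0.43  1.35 -0.    1.35 -0.02] t 13.2
dxyz [ -0.15 -12.94   1.67] spin None
```

View pics/s10.png

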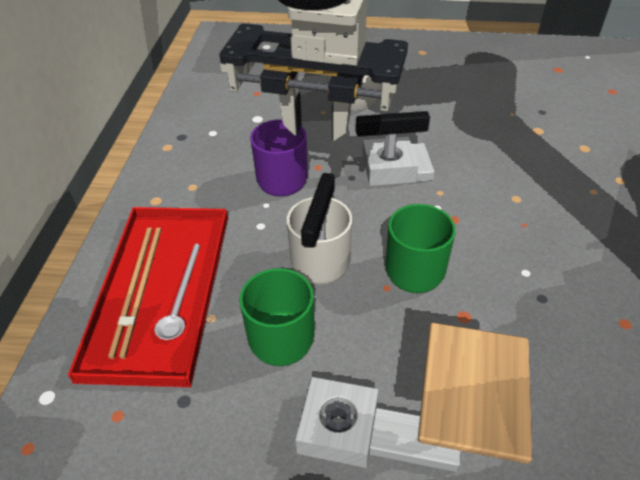

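View pics/w10.png

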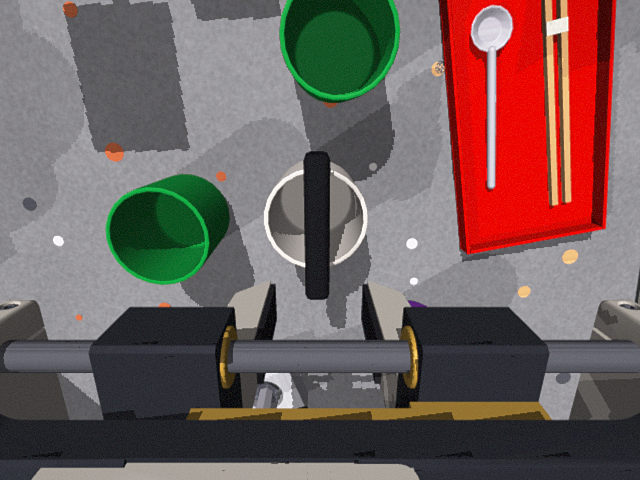

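```bash
python3 - <<'E'
from fit import *
W=('w10',(295,145,338,303))
print(fit([W],[578,-9,1.44],z0=95,z1=127))
for u in((264,217),(367,217),(316,169),(316,267)):print(ray('w10',*u,95))
print(ray('s10',320,219,95))
im=cv2.imread('pics/s10.png');cv2.imwrite('pics/c10.png',cv2.resize(im[160:300,260:380],None,fx=5,fy=4,interpolation=cv2.INTER_CUBIC))
E
```

```text
(array([580.06 ,  -9.979,   1.433]), np.float64(0.122))
[5.363e+02 4.000e-01 9.500e+01]
[623.3 -11.4  95. ]
[585.6  34.7  95. ]
[573.9 -51.2  95. ]
[575.4  -7.8  95. ]
```

View pics/c10.png

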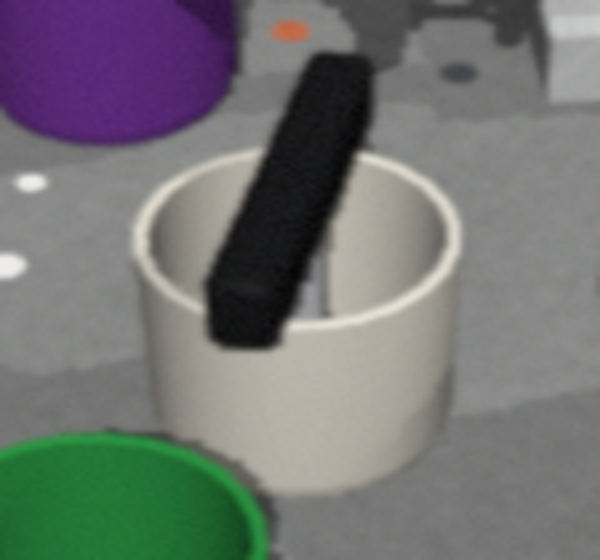

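```bash
python3 -c "
from h import *
print(bot.close_job())"
```

```text
the job is handed in; nothing more can be done
None
```

I turned the shelf bracket's key about 1.59 rad (91°) clockwise, drew it straight out and hung it in the white crock with its handle across the rim on both sides. I then opened the gripper, lifted it clear and handed the job in at about 13 s of the 46 s allowed. No verdict was reported.

**Last checks**
- **Key in crock:** the handle centre measured about (580, -10) mm. The crock axis measured (580, -7) mm from the wrist camera and (575, -8) mm from the side camera. The two cameras differ by about 5 mm, but either way the key is within about 5 mm of the crock's axis.
- **Standing and contact:** in the last pictures the key and crock look upright and the handle lies flat on the rim. The gripper was well above them and touching nothing.
- **Other key and look-alikes:** I kept away from them, and they looked unmoved in the pictures.
- **Forces:** the highest reading I saw was about 6 N, when the handle met the rim.

**Not confirmed:** I could not read the lock directly. I take it to be about 1.4 rad, because the key turned with the gripper without slipping and the play is about 10°.

I gripped the handle about 11 mm higher than suggested, so that the gripper body would pass over the shelf edge. It passed without contact. One early move command was refused because a key was missing, and nothing moved.

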